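Move the sample bottles to the warm zone in the same order

TASK

The four capped sample bottles in the front, blue-edged row of the two-zone thermostat are known by their place in the row: move them to the rear, orange-edged row, one to a cell, in the same order from left to right as they stand now. Set each upright on the floor of its cell without dropping or tipping any, and leave the beaker and the wash bottle where they are.

Things in the scene. Friction and masses are not known exactly. Their poses are not given: they have to be found in the camera images.
- bottle_red: Loose white sample bottle with a red ribbed screw cap, about 110 g, upright. Origin: centre of its underside; z up its axis. Body 36 mm across to 62 mm up, cap 38 mm across from 70 to 92 mm up (the top). At the start it stands in the middle of one cell of the thermostat's front, blue-edged row; which one changes. Cells are 64 mm apart in a row, the rows 110 mm apart.
- bottle_yellow: Loose white sample bottle with a yellow ribbed screw cap, about 110 g, upright. Origin: centre of its underside; z up its axis. Body 36 mm across to 62 mm up, cap 38 mm across from 70 to 92 mm up (the top). At the start it stands in the middle of one cell of the thermostat's front, blue-edged row; which one changes. Cells are 64 mm apart in a row, the rows 110 mm apart.
- bottle_blue: Loose white sample bottle with a blue ribbed screw cap, about 110 g, upright. Origin: centre of its underside; z up its axis. Body 36 mm across to 62 mm up, cap 38 mm across from 70 to 92 mm up (the top). At the start it stands in the middle of one cell of the thermostat's front, blue-edged row; which one changes. Cells are 64 mm apart in a row, the rows 110 mm apart.
- bottle_green: Loose white sample bottle with a green ribbed screw cap, about 110 g, upright. Origin: centre of its underside; z up its axis. Body 36 mm across to 62 mm up, cap 38 mm across from 70 to 92 mm up (the top). At the start it stands in the middle of one cell of the thermostat's front, blue-edged row; which one changes. Cells are 64 mm apart in a row, the rows 110 mm apart.
- cell_a: One of four alike square steel cells, 58 mm wide inside, 40 mm deep, in the rear, orange-edged row; fixed, empty. Which place in the row bears this name changes. Origin: centre of its floor, 60 mm above the bench, on which a bottle's underside rests; y along the row (to the robot's left), x from front row to rear. All rims and the thermostat's flat top are 100 mm above the bench.
- cell_b: One of four alike square steel cells, 58 mm wide inside, 40 mm deep, in the rear, orange-edged row; fixed, empty. Which place in the row bears this name changes. Origin: centre of its floor, 60 mm above the bench, on which a bottle's underside rests; y along the row (to the robot's left), x from front row to rear. All rims and the thermostat's flat top are 100 mm above the bench.
- cell_c: One of four alike square steel cells, 58 mm wide inside, 40 mm deep, in the rear, orange-edged row; fixed, empty. Which place in the row bears this name changes. Origin: centre of its floor, 60 mm above the bench, on which a bottle's underside rests; y along the row (to the robot's left), x from front row to rear. All rims and the thermostat's flat top are 100 mm above the bench.
- cell_d: One of four alike square steel cells, 58 mm wide inside, 40 mm deep, in the rear, orange-edged row; fixed, empty. Which place in the row bears this name changes. Origin: centre of its floor, 60 mm above the bench, on which a bottle's underside rests; y along the row (to the robot's left), x from front row to rear. All rims and the thermostat's flat top are 100 mm above the bench.
- beaker: Bystander: empty glass beaker, loose, 68 mm across, 95 mm high, on the bench to the right of the thermostat. Origin: centre of its underside.
- wash_bottle: Bystander: white wash bottle with a red cap and bent red spout, loose, 62 mm across, 195 mm high, on the bench to the right of the thermostat; the spout reaches 65 mm out from its axis. Origin: centre of its underside.

How it is judged:
By the outcome, as a careful person would: the job done as asked, in the order asked, and still so for the second after the job is handed in, with the robot touching nothing.
It also fails if it takes over 72 s, if anything falls off the work surface, if the arm or the gripper's body presses on something with over 40 N, if the wrist force passes 120 N, or if a joint passes its speed limit or range.

ROBOT

A 6-joint arm with a two-finger parallel gripper is mounted at the origin on the work surface. World frame = base frame: x ahead of the robot, y to its left, z up, the work surface at z = 0. Lengths are in mm, angles in rad, forces in N, time in s.
With the tool pointing down it reaches from about 350 to 975 mm from the base axis. Payload 7.1 kg.
Tool frame: the origin (TCP) lies between the finger pads; the fingertips stand 17 mm ahead of it and the grasp point (between the pads) lies 2 mm behind it; z points along the fingers, y is the line along which they close (so a half turn about z gives the same grasp; the last joint's range is limited). The gripper opens to 88 mm and grips with 3 to 60 N. Pads are 20 mm wide; open, the fingers measure 115 mm over their backs; the gripper's body (75 mm by 178 mm) begins 61 mm behind the grasp point.
Start: joints at [1.258, 0.423, 1.63, -0, 1.089, -0.019], TCP at [180.963, 598.212, 239.675] pointing down, gripper open.
Joint ranges: [-3, 3], [-0.9, 2.11], [0.09, 2.58], [-1.31, 4.45], [0.11, 2.69], [-2.54, 2.54]. Speed limits (rad/s): [2.39, 2.39, 3.01, 3.14, 3.14, 3.14].

INTERFACE

Orientations are given as a rotation vector (axis times angle).
In Python, from workcell import ctrl, job, get_image gives the robot as it stands (ctrl), with the cameras as plain functions and the job (job).
- The arm moves only by the shell command python3 jog.py FILE [OPENING], which reads ROWS from the file FILE. ROWS is a JSON object with one list for each field, all of the same length, 1 to 5, a row being the entries at one place: dx, dy, dz (the shift in parts of the range, where 1.0 means 75 cm), ax, ay, az (a rotation vector in shares of 4 rad (1.0 is 4 rad)); each row shifts and turns the commanded pose from where the row before left it, along the tool's axes as they then stand; what a row does not reach is not made up. A row lasts 1/12 s, in which the tool goes at most 41.7 mm and 0.125 rad, less where a joint would pass 70% of its speed; a pose out of reach is approached as far as the arm can. OPENING is the finger opening in mm, set as the command begins (- or left out keeps the last). The fingers move at their own pace and stop on an object; the grip force is fixed at half the most. Time passes only in rows, so rows that do not move let the fingers close. It prints the time, the measured TCP pose, the force, the opening and the grip force at its end. Input that does not fit is refused with a message, and nothing moves.
- ctrl.get_obs(): the state, without advancing time (a new reading comes with each control period).
- get_image(name): name is "side" or "top"; returns a dict with "img" (480x640x3 uint8, red, green, blue), "fx", "fy", "cx", "cy" (pixels), "k1" (the pictures are not rectified: a ray, as slopes to the right and down, at radius r is drawn at 1 + k1 r^2 times it, then the intrinsics apply), "R" (3x3) and "t" (3): a world point X has camera coordinates R X + t. Camera axes: x right, y down, z forward; pixel columns grow to the right and rows downward; lengths in mm; the calibration is good to about 2 mm. A picture is of the moment at which its call begins. There is no depth.
- job.close_job(): hands the job in; it is judged then, once.
The state is a dict: "t": time; "qpos": joint angles; "qvel": joint speeds; "joint_torque": joint torques, N m; "ee_pos": TCP position; "orientation": TCP orientation; "ft_force": force on the tool from outside, world axes, zero at the start; "moment": the same for the moment, N m; "width": finger opening in mm; "grasp_force": force on a finger pad.
Only numpy, scipy, OpenCV 4.12 (cv2) and the standard library are available. Lean on these libraries where they do the work, as an engineer would, in place of code of your own. Each camera call takes 0.05 s, during which the arm holds its last target. There are 200 camera calls.

## Working session

There is one attempt and no reset: what is moved stays moved. The work goes in short steps, Python scripts to look and compute and a shell command to move; the robot and the scene stay as the last step left them, time stands still between calls to the robot, and variables do not carry over. Pictures are saved under pics/ and viewed, at most 14 in all, crops included, and the job is handed in when it is done.

```bash
ls; mkdir -p pics; python3 - <<'E'
from workcell import ctrl, job, get_image
import cv2
for n in("side","top"):
    d=get_image(n); cv2.imwrite(f"pics/{n}0.png",d["img"][:,:,::-1]); print(n,{k:d[k] for k in d if k!="img"})
o=ctrl.get_obs();print(o)
E
```

```text
jog.py
pics
workcell.py
side {'fx': 435.5570396140019, 'fy': 435.5570396140019, 'cx': 317.5624912578295, 'cy': 243.2793901379635, 'k1': 0.02446964909794912, 'R': array([[ 0.99063741, -0.13536351, -0.01772674],
       [-0.11610644, -0.76707927, -0.63095854],
       [ 0.07181095,  0.62710933, -0.775614  ]]), 't': array([-594.69750163,   41.71071779,  842.18743255])}
top {'fx': 569.066082588834, 'fy': 569.066082588834, 'cx': 322.8722656615461, 'cy': 238.87396685716388, 'k1': -0.16414487770448016, 'R': array([[-0.01328536, -0.9999077 , -0.00284448],
       [-0.99763971,  0.01344679, -0.06733634],
       [ 0.06736838,  0.00194318, -0.99772628]]), 't': array([ -74.52141417,  568.11768597, 1095.10095521])}
{'t': 0.1, 'qpos': array([ 1.25800012e+00,  4.23778962e-01,  1.63056566e+00,  1.06282304e-05,
        1.08860219e+00, -1.89971153e-02]), 'qvel': array([-0.001476  , -0.00250852, -0.00180916, -0.00026587, -0.00031103,
        0.00041431]), 'joint_torque': array([ 7.42080829e-04, -5.45616925e+01, -2.74324071e+01,  6.44903909e-02,
        1.88863452e-02, -1.08538296e-05]), 'ee_pos': array([180.82463084, 597.79340738, 238.98915993]), 'orientation': array([-4.59813983e-01, -3.10752438e+00,  2.09531048e-03]), 'ft_force': array([ 0.33701364, -0.88972987,  0.5545451 ]), 'moment': array([ 0.01389056, -0.04298424,  0.01506529]), 'grasp_force': 0.0, 'width': 88.02475605866627}
```

View pics/side0.png

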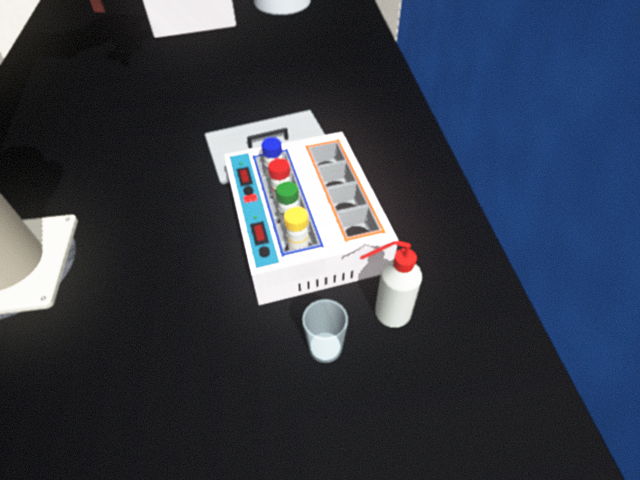

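View pics/top0.png

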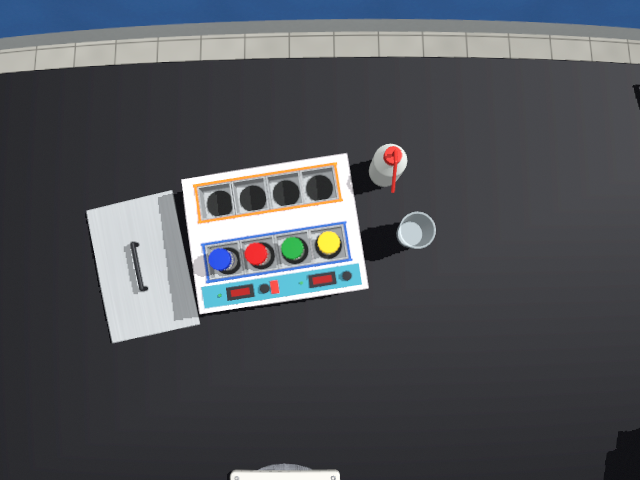

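The top view shows blue, red, green and yellow caps at about (220,259), (256,254), (292,248) and (328,242). The orange frame's corners are near (195,187) and (341,200), and the wash bottle is at (388,165). The side view agrees. Next I measure.

```bash
cat > h.py <<'E'
import cv2,numpy as np
from workcell import ctrl, job, get_image
from scipy.spatial.transform import Rotation as Ro
def ray(d,px,z):
    K=np.array([[d["fx"],0,d["cx"]],[0,d["fy"],d["cy"]],[0,0,1]])
    p=cv2.undistortPoints(np.array(px,float).reshape(-1,1,2),K,np.array([d["k1"],0,0,0]))[:,0]
    v=np.c_[p,np.ones(len(p))]@d["R"]; c=-d["R"].T@d["t"]
    return c+v*((z-c[2])/v[:,2])[:,None]
def blob(m):
    c=max(cv2.findContours(m.astype(np.uint8),cv2.RETR_EXTERNAL,cv2.CHAIN_APPROX_NONE)[0],key=cv2.contourArea);return c[:,0]
HUE=dict(blue=(112,128),red=(0,6),green=(50,70),yellow=(24,34))
def mask(d,h,s=150,v=60):
    H=cv2.cvtColor(d["img"],cv2.COLOR_RGB2HSV);return (H[...,0]>=h[0])&(H[...,0]<=h[1])&(H[...,1]>s)&(H[...,2]>v)
def caps(d,z=152,roi=None):
    for n,h in HUE.items():
        m=mask(d,h)
        r=np.zeros_like(m);x0,x1,y0,y1=roi or(190,360,150,272);r[y0:y1,x0:x1]=1
        m=cv2.morphologyEx((m&r).astype(np.uint8),cv2.MORPH_OPEN,np.ones((5,5)))
        c=blob(m);P=ray(d,c,z)[:,:2].astype(np.float32);(cx,cy),rr=cv2.minEnclosingCircle(P);print(n,c.mean(0).round(),"circle",round(cx,1),round(cy,1),round(rr,1))
def frame(d,h,roi):
    m=mask(d,h,90);r=np.zeros_like(m);x0,x1,y0,y1=roi;r[y0:y1,x0:x1]=1
    P=ray(d,np.argwhere(m&r)[:,::-1],100)[:,:2].astype(np.float32);b=cv2.minAreaRect(P);print("rect",b,"\n",cv2.boxPoints(b).round(1).tolist())
E
python3 - <<'E'
from h import *
d=get_image("top")
caps(d); frame(d,(8,18),(185,355,150,230)); frame(d,(110,128),(195,360,215,285))
o=ctrl.get_obs(); print(o["ee_pos"],Ro.from_rotvec(o["orientation"]).as_matrix().round(3))
s=get_image("side")
caps(s,152,(255,315,130,235))
E
```

```text
blue [220. 259.] circle 526.4 96.9 20.0
red [256. 253.] circle 534.9 34.2 19.4
green [292. 248.] circle 543.9 -29.0 19.4
yellow [328. 242.] circle 552.3 -92.0 19.5
rect ((648.3792724609375, 19.04698944091797), (73.53636169433594, 267.7596740722656), 8.002153396606445) 
 [[593.2999877929688, 146.5], [630.5999755859375, -118.5999984741211], [703.4000244140625, -108.4000015258789], [666.2000122070312, 156.6999969482422]]
rect ((539.1201171875, 4.2562103271484375), (72.93914031982422, 267.12261962890625), 7.974952697753906) 
 [[484.5, 131.5], [521.5, -133.10000610351562], [593.7999877929688, -123.0], [556.7000122070312, 141.60000610351562]]
[180.82433064 597.84315319 239.08253516] [[-0.957  0.29  -0.   ]
 [ 0.29   0.957 -0.001]
 [ 0.    -0.001 -1.   ]]
blue [271. 147.] circle 527.5 84.5 28.5Traceback (most recent call last):
  File "<stdin>", line 6, in <module>
  File "h.py", line 19, in caps
    c=blob(m);P=ray(d,c,z)[:,:2].astype(np.float32);(cx,cy),rr=cv2.minEnclosingCircle(P);print(n,c.mean(0).round(),"circle",round(cx,1),round(cy,1),round(rr,1))
  File "h.py", line 10, in blob
    c=max(cv2.findContours(m.astype(np.uint8),cv2.RETR_EXTERNAL,cv2.CHAIN_APPROX_NONE)[0],key=cv2.contourArea);return c[:,0]
ValueError: max() iterable argument is empty
```

Distances check out: cap radius is about 19.5 mm, cell spacing 63.6 mm, row spacing 110.3 mm and yaw about 8°. The order from the left is blue, red, green, yellow. I move above blue first.

Careful with the scale: shifts go in shares of 75 cm and turns go in shares of 4 rad. That gives: -24 mm / 750 = -0.032, -19 mm / 750 = -0.0253.

```bash
echo '{"dx": [-0.032,-0.032,-0.032,-0.032,-0.032],"dy": [-0.0253,-0.0253,-0.0253,-0.0253,-0.0253],"dz": [0,0,0,0,0],"ax": [0,0,0,0,0],"ay": [0,0,0,0,0],"az": [0,0,0,0,0]}' > m.json && python3 jog.py m.json 88
echo '{"dx": [-0.032,-0.032,-0.032,-0.032,-0.032],"dy": [-0.0253,-0.0253,-0.0253,-0.0253,-0.0253],"dz": [0,0,0,0,0],"ax": [0,0,0,0,0],"ay": [0,0,0,0,0],"az": [0,0,0,0,0]}' > m.json && python3 jog.py m.json
echo '{"dx": [-0.032,-0.032,-0.032,-0.032,-0.032],"dy": [-0.0253,-0.0253,-0.0253,-0.0253,-0.0253],"dz": [0,0,0,0,0],"ax": [0,0,0,0,0],"ay": [0,0,0,0,0],"az": [0,0,0,0,0]}' > m.json && python3 jog.py m.json
echo '{"dx": [-0.032,-0.032,-0.032,-0.032,-0.0267],"dy": [-0.0253,-0.0253,-0.0253,-0.0253,-0.024],"dz": [0,0,0,0,0],"ax": [0,0,0,0,0],"ay": [0,0,0,0,0],"az": [0,0,0,0,0]}' > m.json && python3 jog.py m.json
echo '{"dx": [0,0,0,0,0],"dy": [0,0,0,0,0],"dz": [0,0,0,0,0],"ax": [0,0,0,0,0],"ay": [0,0,0,0,0],"az": [0.0285,0.0285,0.0285,0.0285,0.0285]}' > m.json && python3 jog.py m.json
echo '{"dx": [0,0,0,0,0],"dy": [0,0,0,0,0],"dz": [0,0,0,0,0],"ax": [0,0,0,0,0],"ay": [0,0,0,0,0],"az": [0.0285,0.0285,0.0285,0.0285,0.0278]}' > m.json && python3 jog.py m.json
cat >> h.py <<'E'
EX=np.array([.990,.139]);EY=np.array([-.139,.990])
def go(x,y,z):
    o=ctrl.get_obs();R=Ro.from_rotvec(o["orientation"]).as_matrix();W=np.array([x,y,z])-o["ee_pos"]
    print("t",round(o["t"],2),"at",o["ee_pos"].round(1),"tool delta",(R.T@W).round(1),"tool x az",np.degrees(np.arctan2(R[1,0],R[0,0])).round(1),"tilt",R[:,2].round(3),"w",round(o["width"],1))
E
python3 -c "
from h import *
go(526.6,97.2,141)"
```

```text
t: 0.62
ee_pos: [268.7, 471.3, 239.5]
orientation: [-0.459, -3.108, 0.0]
ft_force: [0.9, -0.8, -0.1]
width: 88.0
grasp_force: 0.0
t: 1.03
ee_pos: [356.2, 345.5, 239.7]
orientation: [0.46, 3.108, 0.0]
ft_force: [0.3, 0.7, 0.5]
width: 88.1
grasp_force: 0.0
t: 1.45
ee_pos: [443.6, 219.8, 239.7]
orientation: [0.46, 3.108, 0.0]
ft_force: [-0.1, 0.6, 0.0]
width: 87.9
grasp_force: 0.0
t: 1.87
ee_pos: [527.8, 96.0, 239.7]
orientation: [0.46, 3.107, 0.0]
ft_force: [0.2, 0.2, -0.4]
width: 87.4
grasp_force: 0.0
t: 2.28
ee_pos: [526.7, 97.4, 239.5]
orientation: [-1.324, -2.849, 0.0]
ft_force: [-0.1, -0.1, -0.2]
width: 87.6
grasp_force: 0.0
t: 2.7
ee_pos: [526.7, 97.6, 239.6]
orientation: [-2.067, -2.365, 0.0]
ft_force: [-0.4, 0.2, -0.7]
width: 88.0
grasp_force: 0.0
t 2.7 at [526.7  97.6 239.6] tool delta [-0.4 -0.1 98.6] tool x az 97.7 tilt [-0. -0. -1.] w 88.0
```

To row units: 25 mm / 750 = 0.0333, 20 mm / 750 = 0.0267.

```bash
echo '{"dx": [0,0,0,0,0],"dy": [0,0,0,0,0],"dz": [0.0333,0.0333,0.0267,0.02,0.018],"ax": [0,0,0,0,0],"ay": [0,0,0,0,0],"az": [0,0,0,0,0]}' > m.json && python3 jog.py m.json
echo '{"dx": [0,0,0,0,0],"dy": [0,0,0,0,0],"dz": [0,0,0,0,0],"ax": [0,0,0,0,0],"ay": [0,0,0,0,0],"az": [0,0,0,0,0]}' > m.json && python3 jog.py m.json 20
echo '{"dx": [0,0,0,0,0],"dy": [0,0,0,0,0],"dz": [0,0,0,0,0],"ax": [0,0,0,0,0],"ay": [0,0,0,0,0],"az": [0,0,0,0,0]}' > m.json && python3 jog.py m.json
echo '{"dx": [0,0],"dy": [0,0],"dz": [0,0],"ax": [0,0],"ay": [0,0],"az": [0,0]}' > m.json && python3 jog.py m.json
python3 - <<'E'
from h import *
go(526.6,97.2,141)
d=get_image("side");cv2.imwrite("pics/s1.png",cv2.resize(d["img"][80:320,180:440,::-1],None,fx=2,fy=2))
E
```

```text
t: 3.12
ee_pos: [526.2, 97.5, 139.8]
orientation: [-2.06, -2.371, 0.002]
ft_force: [1.0, 0.5, -0.4]
width: 88.0
grasp_force: 0.0
t: 3.53
ee_pos: [527.5, 97.7, 142.2]
orientation: [2.06, 2.371, 0.002]
ft_force: [-0.6, -0.9, -0.6]
width: 58.2
grasp_force: 0.0
t: 3.95
ee_pos: [527.1, 97.7, 141.5]
orientation: [2.06, 2.371, 0.001]
ft_force: [-0.0, 0.1, 4.3]
width: 37.4
grasp_force: 30.0
t: 4.12
ee_pos: [527.1, 97.7, 141.5]
orientation: [2.06, 2.371, 0.001]
ft_force: [-0.6, -0.4, 5.7]
width: 37.1
grasp_force: 30.0
t 4.12 at [527.1  97.7 141.5] tool delta [-0.4 -0.6  0.5] tool x az 98.0 tilt [ 0.001  0.    -1.   ] w 37.1
```

View pics/s1.png

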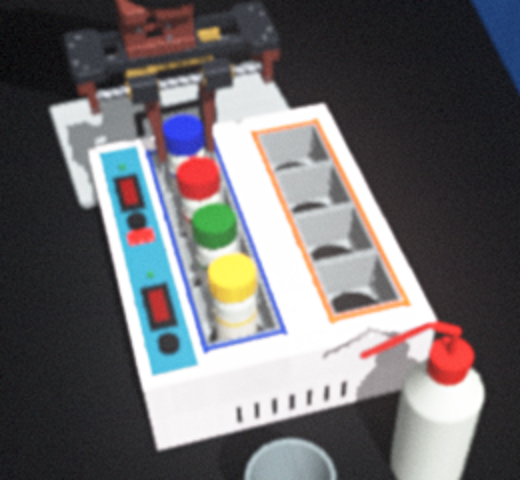

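The fingers hold the blue cap (crop about (183,135)), 37 mm wide at 30 N, clear of red. Now lift.

To row units: -16 mm / 750 = -0.0213, -12 mm / 750 = -0.016.

```bash
echo '{"dx": [0,0,0,0,0],"dy": [0,0,0,0,0],"dz": [-0.008,-0.016,-0.0213,-0.0213,-0.0133],"ax": [0,0,0,0,0],"ay": [0,0,0,0,0],"az": [0,0,0,0,0]}' > m.json && python3 jog.py m.json
echo '{"dx": [0,0,0,0,0],"dy": [0.016,0.0307,0.04,0.0373,0.02],"dz": [0,0,0,0,0],"ax": [0,0,0,0,0],"ay": [0,0,0,0,0],"az": [0,0,0,0,0]}' > m.json && python3 jog.py m.json
echo '{"dx": [0,0],"dy": [0.0027,0],"dz": [0,0],"ax": [0,0],"ay": [0,0],"az": [0,0]}' > m.json && python3 jog.py m.json
python3 - <<'E'
from h import *
go(635.3,114,141.5)
d=get_image("side");cv2.imwrite("pics/s2.png",cv2.resize(d["img"][80:320,180:440,::-1],None,fx=2,fy=2))
E
```

```text
t: 4.58
ee_pos: [526.9, 97.6, 202.4]
orientation: [2.06, 2.371, 0.001]
ft_force: [-0.0, -0.5, -1.2]
width: 37.2
grasp_force: 30.0
t: 5.0
ee_pos: [636.2, 113.0, 201.2]
orientation: [2.06, 2.371, 0.002]
ft_force: [0.1, 0.8, -1.9]
width: 37.0
grasp_force: 30.0
t: 5.17
ee_pos: [635.5, 112.9, 200.4]
orientation: [-2.06, -2.371, 0.002]
ft_force: [-0.2, -0.1, -1.6]
width: 37.5
grasp_force: 30.0
t 5.17 at [635.5 112.9 200.4] tool delta [ 1.1 -0.  58.9] tool x az 98.0 tilt [-0.001 -0.    -1.   ] w 37.5
```

View pics/s2.png

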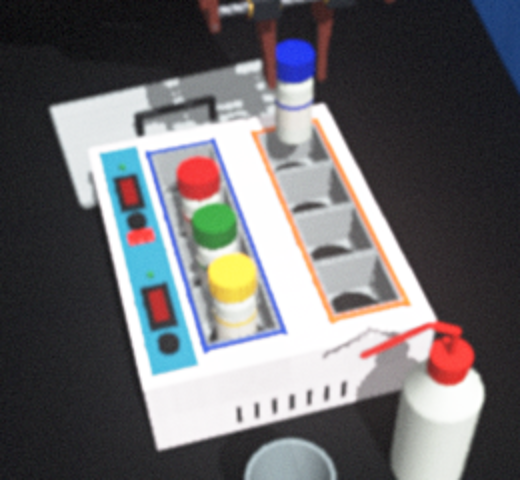

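The blue bottle hangs upright over the rear-left cell (crop about (294,100)), and the wrist force matches its weight. Now lower it.

To row units: 16 mm / 750 = 0.0213, 15 mm / 750 = 0.02.

```bash
echo '{"dx": [0.0013,0,0,0,0],"dy": [0,0,0,0,0],"dz": [0.0133,0.0213,0.02,0.012,0.0053],"ax": [0,0,0,0,0],"ay": [0,0,0,0,0],"az": [0,0,0,0,0]}' > m.json && python3 jog.py m.json
echo '{"dx": [0,0,0,0,0],"dy": [0,0,0,0,0],"dz": [0.0027,0.0013,0.0007,0.0007,0],"ax": [0,0,0,0,0],"ay": [0,0,0,0,0],"az": [0,0,0,0,0]}' > m.json && python3 jog.py m.json
python3 -c "
from h import *
go(635.5,114,141.5)"
```

```text
t: 5.63
ee_pos: [633.6, 113.7, 145.2]
orientation: [-2.059, -2.37, 0.004]
ft_force: [-0.1, 0.0, -1.9]
width: 37.4
grasp_force: 30.0
t: 6.05
ee_pos: [635.9, 114.0, 143.8]
orientation: [2.06, 2.371, 0.001]
ft_force: [0.0, -0.3, -0.6]
width: 37.4
grasp_force: 30.0
t 6.05 at [635.9 114.  143.8] tool delta [ 0.1 -0.4  2.3] tool x az 98.0 tilt [ 0.001  0.    -1.   ] w 37.4
```

To row units: 0.5 mm / 750 = 0.0007.

```bash
echo '{"dx": [0,0,0],"dy": [0,0,0],"dz": [0.0007,0.0007,0],"ax": [0,0,0],"ay": [0,0,0],"az": [0,0,0]}' > m.json && python3 jog.py m.json; echo '{"dx": [0,0,0],"dy": [0,0,0],"dz": [0.0007,0.0007,0],"ax": [0,0,0],"ay": [0,0,0],"az": [0,0,0]}' > m.json && python3 jog.py m.json
```

```text
t: 6.3
ee_pos: [635.6, 114.0, 142.3]
orientation: [2.061, 2.371, 0.0]
ft_force: [0.6, -0.2, -1.9]
width: 37.0
grasp_force: 30.0
t: 6.55
ee_pos: [635.8, 113.9, 141.5]
orientation: [2.061, 2.371, 0.0]
ft_force: [-0.4, -0.8, 1.9]
width: 37.5
grasp_force: 30.0
```

Contact is felt at z≈141.5, the same as at pick-up. Release, then lift away and check.

To row units: -16 mm / 750 = -0.0213, -12 mm / 750 = -0.016.

```bash
echo '{"dx": [0,0,0,0,0],"dy": [0,0,0,0,0],"dz": [0,0,0,0,0],"ax": [0,0,0,0,0],"ay": [0,0,0,0,0],"az": [0,0,0,0,0]}' > m.json && python3 jog.py m.json 88
echo '{"dx": [0,0,0,0],"dy": [0,0,0,0],"dz": [0,0,0,0],"ax": [0,0,0,0],"ay": [0,0,0,0],"az": [0,0,0,0]}' > m.json && python3 jog.py m.json
echo '{"dx": [0,0,0,0,0],"dy": [0,0,0,0,0],"dz": [-0.008,-0.016,-0.0213,-0.0213,-0.0133],"ax": [0,0,0,0,0],"ay": [0,0,0,0,0],"az": [0,0,0,0,0]}' > m.json && python3 jog.py m.json
python3 - <<'E'
from h import *
d=get_image("side");cv2.imwrite("pics/s3.png",cv2.resize(d["img"][80:320,180:440,::-1],None,fx=2,fy=2))
go(535.1,34.4,200)
E
```

```text
t: 6.97
ee_pos: [635.6, 113.9, 141.1]
orientation: [-2.061, -2.371, 0.0]
ft_force: [0.2, 0.5, 0.4]
width: 67.3
grasp_force: 0.0
t: 7.3
ee_pos: [635.6, 113.9, 141.2]
orientation: [2.061, 2.371, 0.0]
ft_force: [-0.3, 0.2, -0.2]
width: 87.5
grasp_force: 0.0
t: 7.72
ee_pos: [636.5, 114.1, 204.0]
orientation: [2.059, 2.37, 0.004]
ft_force: [-0.4, -0.3, 0.5]
width: 87.5
grasp_force: 0.0
t 7.77 at [637.4 114.3 205.6] tool delta [ -64.8 -112.5    5. ] tool x az 98.0 tilt [ 0.005  0.001 -1.   ] w 87.8
```

View pics/s3.png

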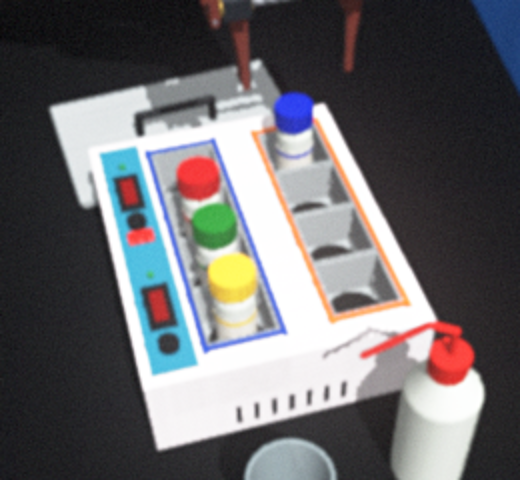

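Blue stands upright in the rear-left cell. Red next.

To row units: -22.5 mm / 750 = -0.03, -22 mm / 750 = -0.0293.

```bash
echo '{"dx": [-0.0173,-0.0173,-0.0173,-0.0173,-0.0173],"dy": [-0.0293,-0.0293,-0.0293,-0.0293,-0.03],"dz": [0,0,0,0,0],"ax": [0,0,0,0,0],"ay": [0,0,0,0,0],"az": [0,0,0,0,0]}' > m.json && python3 jog.py m.json
echo '{"dx": [0,0,0],"dy": [0,0,0],"dz": [0,0,0],"ax": [0,0,0],"ay": [0,0,0],"az": [0,0,0]}' > m.json && python3 jog.py m.json
python3 -c "
from h import *
go(535.1,34.4,141.5)"
```

```text
t: 8.18
ee_pos: [534.2, 33.6, 201.3]
orientation: [2.06, 2.371, 0.0]
ft_force: [0.5, -0.6, -0.4]
width: 87.8
grasp_force: 0.0
t: 8.43
ee_pos: [536.1, 34.3, 201.7]
orientation: [2.06, 2.37, 0.002]
ft_force: [0.3, -0.2, 0.3]
width: 87.5
grasp_force: 0.0
t 8.43 at [536.1  34.3 201.7] tool delta [ 0.2 -1.1 60.2] tool x az 98.0 tilt [ 0.001  0.    -1.   ] w 87.5
```

To row units: 17 mm / 750 = 0.0227, 11 mm / 750 = 0.0147.

```bash
echo '{"dx": [0,0,0,0,0],"dy": [-0.0013,0,0,0,0],"dz": [0.0133,0.0227,0.0227,0.0147,0.0067],"ax": [0,0,0,0,0],"ay": [0,0,0,0,0],"az": [0,0,0,0,0]}' > m.json && python3 jog.py m.json
echo '{"dx": [0,0,0,0,0],"dy": [0,0,0,0,0],"dz": [0,0,0,0,0],"ax": [0,0,0,0,0],"ay": [0,0,0,0,0],"az": [0,0,0,0,0]}' > m.json && python3 jog.py m.json 20
echo '{"dx": [0,0,0,0,0],"dy": [0,0,0,0,0],"dz": [0,0,0,0,0],"ax": [0,0,0,0,0],"ay": [0,0,0,0,0],"az": [0,0,0,0,0]}' > m.json && python3 jog.py m.json
echo '{"dx": [0,0],"dy": [0,0],"dz": [0,0],"ax": [0,0],"ay": [0,0],"az": [0,0]}' > m.json && python3 jog.py m.json
echo '{"dx": [0,0,0,0,0],"dy": [0,0,0,0,0],"dz": [-0.008,-0.016,-0.0213,-0.0213,-0.0133],"ax": [0,0,0,0,0],"ay": [0,0,0,0,0],"az": [0,0,0,0,0]}' > m.json && python3 jog.py m.json
python3 -c "
from h import *
go(644,50.2,200)"
```

```text
t: 8.85
ee_pos: [533.6, 34.4, 138.9]
orientation: [-2.058, -2.371, 0.003]
ft_force: [-0.0, -0.5, -0.2]
width: 88.1
grasp_force: 0.0
t: 9.27
ee_pos: [534.8, 34.0, 141.9]
orientation: [2.06, 2.371, 0.002]
ft_force: [0.7, -0.0, 0.1]
width: 58.0
grasp_force: 0.0
t: 9.68
ee_pos: [534.4, 34.0, 141.4]
orientation: [2.06, 2.371, 0.0]
ft_force: [-0.5, 1.3, 1.1]
width: 37.4
grasp_force: 30.0
t: 9.85
ee_pos: [534.4, 34.0, 141.4]
orientation: [2.06, 2.371, 0.0]
ft_force: [0.5, 1.0, 2.9]
width: 37.5
grasp_force: 30.0
t: 10.27
ee_pos: [534.5, 34.1, 202.6]
orientation: [2.06, 2.371, 0.001]
ft_force: [-0.3, 0.8, -0.7]
width: 37.2
grasp_force: 30.0
t 10.27 at [534.5  34.1 202.6] tool delta [  0.7 110.7   2.7] tool x az 98.0 tilt [ 0.001  0.    -1.   ] w 37.2
```

To row units: 30 mm / 750 = 0.04, 28 mm / 750 = 0.0373.

```bash
echo '{"dx": [0,0,0,0.0013,0],"dy": [0.016,0.0307,0.04,0.0373,0.0233],"dz": [0,0,0,0,0],"ax": [0,0,0,0,0],"ay": [0,0,0,0,0],"az": [0,0,0,0,0]}' > m.json && python3 jog.py m.json
echo '{"dx": [0,0,0],"dy": [0,0,0],"dz": [0,0,0],"ax": [0,0,0],"ay": [0,0,0],"az": [0,0,0]}' > m.json && python3 jog.py m.json
python3 -c "
from h import *
go(644,50.2,141.5)"
```

```text
t: 10.68
ee_pos: [645.8, 50.9, 201.3]
orientation: [2.06, 2.371, 0.002]
ft_force: [-0.4, -0.4, -1.4]
width: 37.1
grasp_force: 30.0
t: 10.93
ee_pos: [642.1, 50.3, 200.5]
orientation: [-2.06, -2.37, 0.003]
ft_force: [0.5, 0.9, -0.2]
width: 37.6
grasp_force: 30.0
t 10.93 at [642.1  50.3 200.5] tool delta [-0.4  2.  59. ] tool x az 98.0 tilt [-0.002 -0.    -1.   ] w 37.6
```

To row units: 15 mm / 750 = 0.02, 10 mm / 750 = 0.0133.

```bash
echo '{"dx": [0,0,0,0,0],"dy": [0,0,0,0,0],"dz": [0.0107,0.02,0.02,0.0133,0.008],"ax": [0,0,0,0,0],"ay": [0,0,0,0,0],"az": [0,0,0,0,0]}' > m.json && python3 jog.py m.json
echo '{"dx": [0,0,0,0,0],"dy": [0,0,0,0,0],"dz": [0.0027,0.0013,0.0007,0,0],"ax": [0,0,0,0,0],"ay": [0,0,0,0,0],"az": [0,0,0,0,0]}' > m.json && python3 jog.py m.json
python3 -c "
from h import *
go(644,50.2,141.5)"
```

```text
t: 11.35
ee_pos: [641.9, 50.2, 145.5]
orientation: [-2.06, -2.37, 0.003]
ft_force: [-0.0, -0.8, -0.2]
width: 37.8
grasp_force: 30.0
t: 11.77
ee_pos: [643.9, 50.4, 144.4]
orientation: [2.06, 2.371, 0.001]
ft_force: [-1.0, -0.0, -1.8]
width: 37.3
grasp_force: 30.0
t 11.77 at [643.9  50.4 144.4] tool delta [-0.2  0.   2.9] tool x az 98.0 tilt [ 0.001  0.    -1.   ] w 37.3
```

To row units: 1 mm / 750 = 0.0013, 0.5 mm / 750 = 0.0007.

```bash
echo '{"dx": [0,0,0,0,0],"dy": [0,0,0,0,0],"dz": [0.0013,0.0007,0.0007,0,0],"ax": [0,0,0,0,0],"ay": [0,0,0,0,0],"az": [0,0,0,0,0]}' > m.json && python3 jog.py m.json
echo '{"dx": [0,0],"dy": [0,0],"dz": [0.0007,0],"ax": [0,0],"ay": [0,0],"az": [0,0]}' > m.json && python3 jog.py m.json
```

```text
t: 12.18
ee_pos: [643.5, 50.4, 141.7]
orientation: [-2.061, -2.371, 0.0]
ft_force: [-1.2, -0.2, -1.6]
width: 37.7
grasp_force: 30.0
t: 12.35
ee_pos: [643.7, 50.4, 141.4]
orientation: [2.061, 2.371, 0.0]
ft_force: [0.3, 0.4, 2.3]
width: 37.4
grasp_force: 30.0
```

Contact. Release, lift, and go over green.

To row units: -22 mm / 750 = -0.0293, -16 mm / 750 = -0.0213.

```bash
echo '{"dx": [0,0,0,0,0],"dy": [0,0,0,0,0],"dz": [0,0,0,0,0],"ax": [0,0,0,0,0],"ay": [0,0,0,0,0],"az": [0,0,0,0,0]}' > m.json && python3 jog.py m.json 88
echo '{"dx": [0,0,0,0],"dy": [0,0,0,0],"dz": [0,0,0,0],"ax": [0,0,0,0],"ay": [0,0,0,0],"az": [0,0,0,0]}' > m.json && python3 jog.py m.json
echo '{"dx": [0,0,0,0,0],"dy": [0,0,0,0,0],"dz": [-0.008,-0.016,-0.0213,-0.0213,-0.0133],"ax": [0,0,0,0,0],"ay": [0,0,0,0,0],"az": [0,0,0,0,0]}' > m.json && python3 jog.py m.json
echo '{"dx": [-0.0173,-0.0173,-0.0173,-0.0173,-0.0173],"dy": [-0.0293,-0.0293,-0.0293,-0.0293,-0.0293],"dz": [0,0,0,0,0],"ax": [0,0,0,0,0],"ay": [0,0,0,0,0],"az": [0,0,0,0,0]}' > m.json && python3 jog.py m.json
echo '{"dx": [0,0,0,0],"dy": [0,0,0,0],"dz": [0,0,0,0],"ax": [0,0,0,0],"ay": [0,0,0,0],"az": [0,0,0,0]}' > m.json && python3 jog.py m.json
python3 - <<'E'
from h import *
go(543.9,-28.9,141.5)
d=get_image("side");cv2.imwrite("pics/s4.png",cv2.resize(d["img"][80:320,180:440,::-1],None,fx=2,fy=2))
E
```

```text
t: 12.77
ee_pos: [643.5, 50.5, 141.1]
orientation: [-2.061, -2.371, 0.0]
ft_force: [0.2, 1.0, -0.4]
width: 66.8
grasp_force: 0.0
t: 13.1
ee_pos: [643.5, 50.4, 141.2]
orientation: [2.061, 2.371, -0.0]
ft_force: [-0.1, 0.3, -0.6]
width: 87.5
grasp_force: 0.0
t: 13.52
ee_pos: [644.5, 50.5, 204.0]
orientation: [2.059, 2.37, 0.003]
ft_force: [0.3, -0.3, 0.3]
width: 87.5
grasp_force: 0.0
t: 13.93
ee_pos: [542.9, -29.8, 202.0]
orientation: [2.06, 2.371, 0.001]
ft_force: [0.3, -0.8, 0.6]
width: 87.6
grasp_force: 0.0
t: 14.27
ee_pos: [544.8, -28.9, 201.7]
orientation: [2.059, 2.371, 0.001]
ft_force: [-0.4, 0.6, 0.0]
width: 87.6
grasp_force: 0.0
t 14.27 at [544.8 -28.9 201.7] tool delta [ 0.1 -1.  60.2] tool x az 98.0 tilt [ 0.001  0.    -1.   ] w 87.6
```

View pics/s4.png

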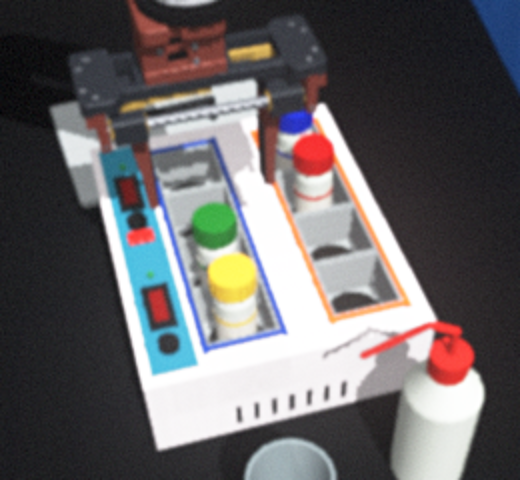

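Red stands upright beside blue (crop (313,175)) and the gripper is above green (214,225). Grasp and lift green.

```bash
echo '{"dx": [0,0,0,0,0],"dy": [0,0,0,0,0],"dz": [0.0133,0.0227,0.0227,0.0147,0.0067],"ax": [0,0,0,0,0],"ay": [0,0,0,0,0],"az": [0,0,0,0,0]}' > m.json && python3 jog.py m.json
echo '{"dx": [0,0,0,0,0],"dy": [0,0,0,0,0],"dz": [0,0,0,0,0],"ax": [0,0,0,0,0],"ay": [0,0,0,0,0],"az": [0,0,0,0,0]}' > m.json && python3 jog.py m.json 20
echo '{"dx": [0,0,0,0,0],"dy": [0,0,0,0,0],"dz": [0,0,0,0,0],"ax": [0,0,0,0,0],"ay": [0,0,0,0,0],"az": [0,0,0,0,0]}' > m.json && python3 jog.py m.json
echo '{"dx": [0,0],"dy": [0,0],"dz": [0,0],"ax": [0,0],"ay": [0,0],"az": [0,0]}' > m.json && python3 jog.py m.json
echo '{"dx": [0,0,0,0,0],"dy": [0,0,0,0,0],"dz": [-0.008,-0.016,-0.0213,-0.0213,-0.0133],"ax": [0,0,0,0,0],"ay": [0,0,0,0,0],"az": [0,0,0,0,0]}' > m.json && python3 jog.py m.json
python3 -c "
from h import *
go(652.8,-13.2,200)"
```

```text
t: 14.73
ee_pos: [542.8, -28.9, 138.9]
orientation: [-2.058, -2.37, 0.003]
ft_force: [0.1, 0.4, 0.4]
width: 87.8
grasp_force: 0.0
t: 15.15
ee_pos: [544.2, -29.3, 141.9]
orientation: [2.06, 2.37, 0.001]
ft_force: [0.2, -0.1, 0.1]
width: 57.8
grasp_force: 0.0
t: 15.57
ee_pos: [543.9, -29.3, 141.4]
orientation: [2.06, 2.371, 0.001]
ft_force: [0.3, -0.8, 2.0]
width: 37.4
grasp_force: 30.0
t: 15.73
ee_pos: [543.9, -29.3, 141.4]
orientation: [2.06, 2.371, 0.0]
ft_force: [0.5, 0.3, 3.1]
width: 37.4
grasp_force: 30.0
t: 16.15
ee_pos: [544.2, -29.3, 203.3]
orientation: [2.06, 2.37, 0.002]
ft_force: [1.3, -0.3, -1.6]
width: 37.3
grasp_force: 30.0
t 16.15 at [544.2 -29.3 203.3] tool delta [  0.8 109.8   3.5] tool x az 98.0 tilt [ 0.002 -0.    -1.   ] w 37.3
```

To row units: 30 mm / 750 = 0.04, 28 mm / 750 = 0.0373.

```bash
echo '{"dx": [0,0,0,0.0013,0],"dy": [0.016,0.0307,0.04,0.0373,0.0227],"dz": [0,0,0,0,0],"ax": [0,0,0,0,0],"ay": [0,0,0,0,0],"az": [0,0,0,0,0]}' > m.json && python3 jog.py m.json
echo '{"dx": [0,0,0,0],"dy": [0,0,0,0],"dz": [0,0,0,0],"ax": [0,0,0,0],"ay": [0,0,0,0],"az": [0,0,0,0]}' > m.json && python3 jog.py m.json
echo '{"dx": [0,0,0,0,0],"dy": [0,0,0,0,0],"dz": [0.0107,0.02,0.02,0.0133,0.008],"ax": [0,0,0,0,0],"ay": [0,0,0,0,0],"az": [0,0,0,0,0]}' > m.json && python3 jog.py m.json
echo '{"dx": [0,0,0,0,0],"dy": [0,0,0,0,0],"dz": [0.0027,0.0013,0.0007,0,0],"ax": [0,0,0,0,0],"ay": [0,0,0,0,0],"az": [0,0,0,0,0]}' > m.json && python3 jog.py m.json
python3 -c "
from h import *
go(652.8,-13.2,141.5)"
```

```text
t: 16.57
ee_pos: [655.0, -12.5, 202.0]
orientation: [2.059, 2.37, 0.002]
ft_force: [-0.2, -0.4, -2.2]
width: 37.4
grasp_force: 30.0
t: 16.9
ee_pos: [651.1, -13.1, 201.1]
orientation: [-2.06, -2.37, 0.001]
ft_force: [0.4, 0.7, -1.2]
width: 37.5
grasp_force: 30.0
t: 17.32
ee_pos: [651.1, -13.0, 145.5]
orientation: [-2.06, -2.37, 0.002]
ft_force: [0.3, 0.2, -2.0]
width: 37.4
grasp_force: 30.0
t: 17.73
ee_pos: [652.9, -12.9, 144.3]
orientation: [2.06, 2.371, 0.001]
ft_force: [-0.1, -0.2, -1.0]
width: 37.3
grasp_force: 30.0
t 17.73 at [652.9 -12.9 144.3] tool delta [-0.2 -0.1  2.8] tool x az 98.0 tilt [ 0.001 -0.    -1.   ] w 37.3
```

To row units: 1 mm / 750 = 0.0013, 0.5 mm / 750 = 0.0007.

```bash
echo '{"dx": [0,0,0,0,0],"dy": [0,0,0,0,0],"dz": [0.0013,0.0007,0.0007,0,0],"ax": [0,0,0,0,0],"ay": [0,0,0,0,0],"az": [0,0,0,0,0]}' > m.json && python3 jog.py m.json
echo '{"dx": [0,0],"dy": [0,0],"dz": [0.0007,0],"ax": [0,0],"ay": [0,0],"az": [0,0]}' > m.json && python3 jog.py m.json
```

```text
t: 18.15
ee_pos: [652.5, -12.9, 141.7]
orientation: [-2.061, -2.371, 0.0]
ft_force: [0.7, -0.3, -1.2]
width: 37.7
grasp_force: 30.0
t: 18.32
ee_pos: [652.5, -13.0, 141.4]
orientation: [2.061, 2.371, 0.0]
ft_force: [0.0, 0.0, 1.2]
width: 37.6
grasp_force: 30.0
```

To row units: -22 mm / 750 = -0.0293, -16 mm / 750 = -0.0213.

```bash
echo '{"dx": [0,0,0,0,0],"dy": [0,0,0,0,0],"dz": [0,0,0,0,0],"ax": [0,0,0,0,0],"ay": [0,0,0,0,0],"az": [0,0,0,0,0]}' > m.json && python3 jog.py m.json 88
echo '{"dx": [0,0,0,0],"dy": [0,0,0,0],"dz": [0,0,0,0],"ax": [0,0,0,0],"ay": [0,0,0,0],"az": [0,0,0,0]}' > m.json && python3 jog.py m.json
echo '{"dx": [0,0,0,0,0],"dy": [0,0,0,0,0],"dz": [-0.008,-0.016,-0.0213,-0.0213,-0.0133],"ax": [0,0,0,0,0],"ay": [0,0,0,0,0],"az": [0,0,0,0,0]}' > m.json && python3 jog.py m.json
echo '{"dx": [-0.0173,-0.0173,-0.0173,-0.0173,-0.0173],"dy": [-0.0293,-0.0293,-0.0293,-0.0293,-0.0293],"dz": [0,0,0,0,0],"ax": [0,0,0,0,0],"ay": [0,0,0,0,0],"az": [0,0,0,0,0]}' > m.json && python3 jog.py m.json
echo '{"dx": [0,0,0,0],"dy": [0,0,0,0],"dz": [0,0,0,0],"ax": [0,0,0,0],"ay": [0,0,0,0],"az": [0,0,0,0]}' > m.json && python3 jog.py m.json
python3 - <<'E'
from h import *
go(552.4,-92.2,141.5)
d=get_image("side");cv2.imwrite("pics/s5.png",cv2.resize(d["img"][80:320,180:440,::-1],None,fx=2,fy=2))
d=get_image("top")
from h import *
m=mask(d,(0,6))&(np.arange(640)>365)&(np.arange(480)[:,None]<205);c=blob(cv2.morphologyEx(m.astype(np.uint8),cv2.MORPH_OPEN,np.ones((7,7))));print("wash cap",c.mean(0),ray(d,[c.mean(0)],180))
E
```

```text
t: 18.73
ee_pos: [652.5, -12.9, 141.2]
orientation: [2.061, 2.371, 0.0]
ft_force: [0.2, 0.5, 1.1]
width: 67.4
grasp_force: 0.0
t: 19.07
ee_pos: [652.5, -12.9, 141.2]
orientation: [2.061, 2.371, 0.0]
ft_force: [0.1, -0.1, -0.2]
width: 87.6
grasp_force: 0.0
t: 19.48
ee_pos: [653.5, -13.0, 204.1]
orientation: [2.059, 2.37, 0.003]
ft_force: [0.7, -0.5, 0.3]
width: 88.1
grasp_force: 0.0
t: 19.9
ee_pos: [551.8, -93.2, 202.0]
orientation: [2.06, 2.371, 0.001]
ft_force: [-0.5, -0.7, 1.0]
width: 87.7
grasp_force: 0.0
t: 20.23
ee_pos: [553.7, -92.3, 201.7]
orientation: [2.059, 2.371, 0.001]
ft_force: [0.4, 0.4, 0.3]
width: 87.9
grasp_force: 0.0
t 20.23 at [553.7 -92.3 201.7] tool delta [ 0.2 -1.3 60.2] tool x az 98.1 tilt [ 0.001 -0.    -1.   ] w 87.9
wash cap [392.2244898  155.65306122] [[ 696.46285541 -202.25867686  180.        ]]
```

View pics/s5.png

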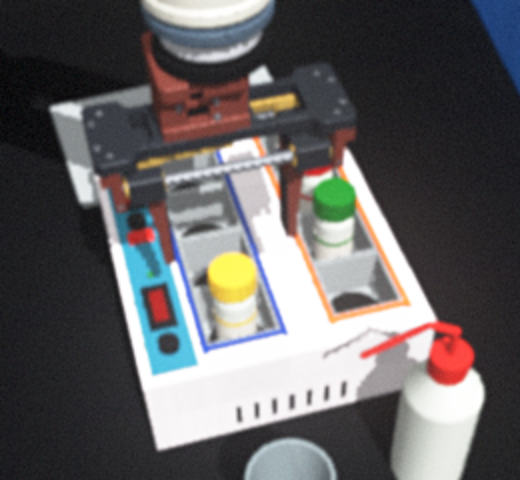

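Green is upright in the third rear cell (crop (333,220)). The wash bottle at (696,-202) is about 125 mm from the last cell, so it is clear. Now yellow.

```bash
echo '{"dx": [0,0,0,0,0],"dy": [0,0,0,0,0],"dz": [0.0133,0.0227,0.0227,0.0147,0.0067],"ax": [0,0,0,0,0],"ay": [0,0,0,0,0],"az": [0,0,0,0,0]}' > m.json && python3 jog.py m.json
echo '{"dx": [0,0,0,0,0],"dy": [0,0,0,0,0],"dz": [0,0,0,0,0],"ax": [0,0,0,0,0],"ay": [0,0,0,0,0],"az": [0,0,0,0,0]}' > m.json && python3 jog.py m.json 20
echo '{"dx": [0,0,0,0,0],"dy": [0,0,0,0,0],"dz": [0,0,0,0,0],"ax": [0,0,0,0,0],"ay": [0,0,0,0,0],"az": [0,0,0,0,0]}' > m.json && python3 jog.py m.json
echo '{"dx": [0,0],"dy": [0,0],"dz": [0,0],"ax": [0,0],"ay": [0,0],"az": [0,0]}' > m.json && python3 jog.py m.json
echo '{"dx": [0,0,0,0,0],"dy": [0,0,0,0,0],"dz": [-0.008,-0.016,-0.0213,-0.0213,-0.0133],"ax": [0,0,0,0,0],"ay": [0,0,0,0,0],"az": [0,0,0,0,0]}' > m.json && python3 jog.py m.json
python3 -c "
from h import *
go(661.6,-76.5,200)"
```

```text
t: 20.75
ee_pos: [551.6, -92.1, 138.9]
orientation: [-2.058, -2.37, 0.003]
ft_force: [-0.2, -0.5, 0.5]
width: 87.9
grasp_force: 0.0
t: 21.17
ee_pos: [553.1, -92.7, 141.9]
orientation: [2.06, 2.37, 0.001]
ft_force: [0.5, 0.1, -0.5]
width: 58.4
grasp_force: 0.0
t: 21.58
ee_pos: [552.8, -92.7, 141.4]
orientation: [2.06, 2.371, 0.0]
ft_force: [-0.0, 0.3, 2.3]
width: 37.2
grasp_force: 30.0
t: 21.75
ee_pos: [552.8, -92.7, 141.4]
orientation: [2.06, 2.371, 0.0]
ft_force: [0.3, -0.1, 2.6]
width: 37.3
grasp_force: 30.0
t: 22.17
ee_pos: [553.1, -92.7, 203.4]
orientation: [2.06, 2.37, 0.001]
ft_force: [-0.4, -0.1, -0.7]
width: 37.4
grasp_force: 30.0
t 22.17 at [553.1 -92.7 203.4] tool delta [  1.  109.7   3.5] tool x az 98.0 tilt [ 0.002 -0.    -1.   ] w 37.4
```

To row units: 30 mm / 750 = 0.04, 28 mm / 750 = 0.0373.

```bash
echo '{"dx": [0,0,0,0.0013,0],"dy": [0.016,0.0307,0.04,0.0373,0.0227],"dz": [0,0,0,0,0],"ax": [0,0,0,0,0],"ay": [0,0,0,0,0],"az": [0,0,0,0,0]}' > m.json && python3 jog.py m.json
echo '{"dx": [0,0,0,0],"dy": [0,0,0,0],"dz": [0,0,0,0],"ax": [0,0,0,0],"ay": [0,0,0,0],"az": [0,0,0,0]}' > m.json && python3 jog.py m.json
echo '{"dx": [0,0,0,0,0],"dy": [0,0,0,0,0],"dz": [0.0107,0.02,0.02,0.0133,0.008],"ax": [0,0,0,0,0],"ay": [0,0,0,0,0],"az": [0,0,0,0,0]}' > m.json && python3 jog.py m.json
echo '{"dx": [0,0,0,0,0],"dy": [0,0,0,0,0],"dz": [0.0027,0.0013,0.0007,0,0],"ax": [0,0,0,0,0],"ay": [0,0,0,0,0],"az": [0,0,0,0,0]}' > m.json && python3 jog.py m.json
python3 -c "
from h import *
go(661.6,-76.5,141.5)"
```

```text
t: 22.58
ee_pos: [663.8, -75.8, 202.0]
orientation: [2.059, 2.37, 0.002]
ft_force: [0.3, -0.1, -1.4]
width: 37.1
grasp_force: 30.0
t: 22.92
ee_pos: [660.1, -76.5, 201.1]
orientation: [-2.06, -2.37, 0.001]
ft_force: [0.6, 0.0, -1.3]
width: 37.7
grasp_force: 30.0
t: 23.33
ee_pos: [660.1, -76.4, 145.4]
orientation: [-2.06, -2.37, 0.002]
ft_force: [-0.2, -0.5, -2.0]
width: 37.6
grasp_force: 30.0
t: 23.75
ee_pos: [661.8, -76.4, 144.4]
orientation: [2.06, 2.371, 0.001]
ft_force: [-0.4, -0.5, -1.1]
width: 37.3
grasp_force: 30.0
t 23.75 at [661.8 -76.4 144.4] tool delta [-0.1 -0.2  2.9] tool x az 98.0 tilt [ 0.001 -0.    -1.   ] w 37.3
```

```bash
echo '{"dx": [0,0,0,0,0],"dy": [0,0,0,0,0],"dz": [0.0013,0.0007,0.0007,0,0],"ax": [0,0,0,0,0],"ay": [0,0,0,0,0],"az": [0,0,0,0,0]}' > m.json && python3 jog.py m.json
echo '{"dx": [0,0],"dy": [0,0],"dz": [0.0007,0],"ax": [0,0],"ay": [0,0],"az": [0,0]}' > m.json && python3 jog.py m.json
```

```text
t: 24.17
ee_pos: [661.4, -76.3, 141.7]
orientation: [-2.061, -2.371, -0.0]
ft_force: [0.3, 1.3, -2.4]
width: 37.3
grasp_force: 30.0
t: 24.33
ee_pos: [661.5, -76.3, 141.5]
orientation: [2.061, 2.371, 0.0]
ft_force: [-0.0, 0.0, 0.6]
width: 37.6
grasp_force: 30.0
```

To row units: 0.3 mm / 750 = 0.0004.

```bash
echo '{"dx": [0,0],"dy": [0,0],"dz": [0.0004,0],"ax": [0,0],"ay": [0,0],"az": [0,0]}' > m.json && python3 jog.py m.json
echo '{"dx": [0,0,0,0,0],"dy": [0,0,0,0,0],"dz": [0,0,0,0,0],"ax": [0,0,0,0,0],"ay": [0,0,0,0,0],"az": [0,0,0,0,0]}' > m.json && python3 jog.py m.json 88
echo '{"dx": [0,0,0,0],"dy": [0,0,0,0],"dz": [0,0,0,0],"ax": [0,0,0,0],"ay": [0,0,0,0],"az": [0,0,0,0]}' > m.json && python3 jog.py m.json
echo '{"dx": [0,0,0,0,0],"dy": [0,0,0,0,0],"dz": [-0.0107,-0.0213,-0.0333,-0.0333,-0.0213],"ax": [0,0,0,0,0],"ay": [0,0,0,0,0],"az": [0,0,0,0,0]}' > m.json && python3 jog.py m.json
echo '{"dx": [0,0,0,0,0],"dy": [-0.0267,-0.04,-0.0533,-0.0533,-0.0533],"dz": [0,0,0,0,0],"ax": [0,0,0,0,0],"ay": [0,0,0,0,0],"az": [0,0,0,0,0]}' > m.json && python3 jog.py m.json
echo '{"dx": [0,0,0,0,0],"dy": [-0.0533,-0.04,-0.02,0,0],"dz": [0,0,0,0,0],"ax": [0,0,0,0,0],"ay": [0,0,0,0,0],"az": [0,0,0,0,0]}' > m.json && python3 jog.py m.json
python3 - <<'E'
from h import *
go(400,-100,230)
d=get_image("side");a=cv2.resize(d["img"][80:320,180:440,::-1],(390,360))
d=get_image("top");b=cv2.resize(d["img"][120:360,160:420,::-1],(390,360))
cv2.imwrite("pics/f.png",np.hstack([a,b]))
caps(d)
E
```

```text
t: 24.5
ee_pos: [661.6, -76.4, 141.4]
orientation: [2.06, 2.371, 0.0]
ft_force: [-1.3, 0.3, 4.2]
width: 37.2
grasp_force: 30.0
t: 24.92
ee_pos: [661.3, -76.3, 140.7]
orientation: [-2.061, -2.371, 0.0]
ft_force: [0.4, -0.6, 0.6]
width: 67.3
grasp_force: 0.0
t: 25.25
ee_pos: [661.4, -76.3, 140.8]
orientation: [-2.061, -2.371, 0.0]
ft_force: [0.2, -0.3, 0.3]
width: 87.7
grasp_force: 0.0
t: 25.67
ee_pos: [662.3, -76.4, 234.1]
orientation: [2.059, 2.37, 0.003]
ft_force: [0.2, -0.5, 0.3]
width: 88.1
grasp_force: 0.0
t: 26.08
ee_pos: [491.4, -100.1, 231.3]
orientation: [2.06, 2.371, 0.0]
ft_force: [0.6, -1.0, 0.7]
width: 87.6
grasp_force: 0.0
t: 26.5
ee_pos: [409.3, -112.2, 231.8]
orientation: [2.06, 2.369, 0.002]
ft_force: [0.9, -0.3, -0.3]
width: 88.2
grasp_force: 0.0
t 26.5 at [ 409.3 -112.2  231.8] tool delta [13.4 -7.5  1.8] tool x az 98.0 tilt [ 0.002 -0.001 -1.   ] w 88.2
blue [211. 197.] circle 633.9 112.2 20.3
red [246. 191.] circle 643.1 50.1 19.7
green [282. 186.] circle 650.7 -12.6 19.5
yellow [318. 180.] circle 660.0 -75.3 19.8
```

View pics/f.png

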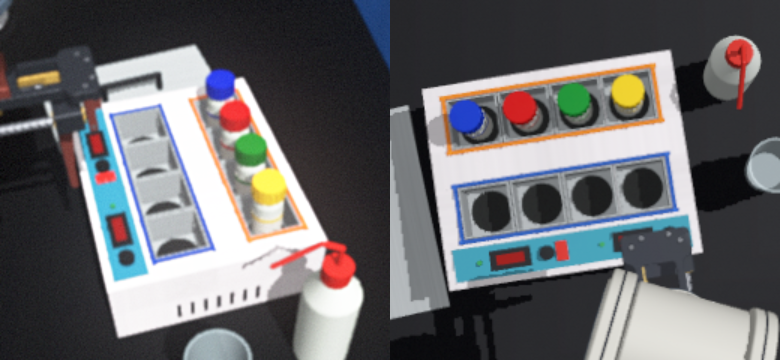

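All four stand upright in the rear row, in the order blue, red, green, yellow (right panel (470,118), (525,108), (574,100), (628,92)). The beaker and wash bottle look unmoved and the arm is clear, so I hand in.

```bash
python3 -c "
from workcell import ctrl, job, get_image
print(job.close_job())"
```

```text
the job is handed in; nothing more can be done
None
```

The four bottles now stand upright in the rear, orange-edged row in their original order (blue, red, green, yellow from left to right), the beaker and wash bottle were left alone, and the job was handed in at about 26.6 s.

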